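Pump the turntable until the vial is at the pointer

ROBOT

A 6-joint arm with a two-finger parallel gripper is mounted at the origin on a cart in front of the work surface, level with it; the furniture and walls round the work are solid. World frame = base frame: x ahead of the robot, y to its left, z up, the work surface at z = 0. Lengths are in mm, angles in rad, forces in N, time in s.
With the tool pointing down it reaches from about 350 to 975 mm from the base axis. Payload 7.1 kg.
Tool frame: the origin (TCP) lies on the mounting face of the last link; the fingertips stand 182 mm ahead of it and the grasp point (between the pads) lies 163 mm ahead of it (ctrl.tcp_to_tips is the distance from the TCP to the fingertips, in mm); z points along the fingers, y is the direction in which the jaws open and shut (so a half turn about z gives the same grasp; the last joint's range is limited). The gripper opens to 88 mm and grips with 3 to 60 N. Pads are 20 mm wide; open, the fingers measure 115 mm over their backs; the gripper's body (75 mm by 178 mm) begins 61 mm behind the grasp point.
Start: joints at [1.315, 0.423, 1.63, -0, 1.089, -0.019], TCP at [146.59, 607.551, 404.675] pointing down, gripper open.
Joint ranges: [-3, 3], [-0.9, 2.11], [0.09, 2.58], [-1.31, 4.45], [0.11, 2.69], [-2.54, 2.54]. Speed limits (rad/s): [2.39, 2.39, 3.01, 3.14, 3.14, 3.14].

INTERFACE

Orientations are given as a rotation vector (axis times angle).
In Python, from workcell import ctrl gives the robot as it stands. The module is installed in compiled form; this text tells all that it offers.
- The arm moves only by the tool send_rows, never from a script. Its argument "commands" is a list of rows, each an object with "translation": the shift along the world's x, y, z normalised to -1 to 1, where 1 is 0.1 m, a list of three; "twist": the turn, a rotation vector about the world's x, y, z normalised to -1 to 1, where 1 is 0.5 rad, a list of three. A call has exactly 10 rows; each row is the pose to reach, as a shift and turn from the pose commanded when the call began; what a row does not reach only later rows make up. A row lasts 1/10 s, in which the tool goes at most 50 mm and 8.59 degrees, less where a joint would pass 70% of its speed; a pose out of reach is approached as far as the arm can. A call with a number of a shift or a turn outside -1 to 1 is refused whole. A call with a gripper value outside its range is refused whole. "grip" is the closure, from -1 (fully open) to 1 (shut), set as the call begins (left out, the last holds). The fingers move at their own pace and stop on an object; the grip force is fixed at half the most. Time passes only in rows, so rows that repeat a pose let the fingers close, or fill a call up. It gives the time, the measured TCP pose, the force and the opening at its end, in the units of the state.
- ctrl.get_obs(): the state, without advancing time (a new reading comes with each control period).
- ctrl.get_image(name): name is "scene" or "top" or "wrist"; returns a dict with "img" (480x640x3 uint8, red, green, blue), "intrinsics" (3x3 intrinsics, pixels), "cam_to_world" (4x4, takes a point from camera to world coordinates). Camera axes: x right, y down, z forward; pixel columns grow to the right and rows downward; lengths in mm; the calibration is good to about 2 mm. A picture is of the moment at which its call begins. There is no depth.
- ctrl.close_job(): hands the job in, once; it reports no verdict.
The state is a dict: "t": time; "qpos": joint angles; "qvel": joint speeds; "joint_torque": joint torques, N m; "ee_pos": TCP position; "orientation": TCP orientation; "ft_force": force on the tool from outside, world axes, zero at the start; "moment": the same for the moment, N m; "width": finger opening in mm.
Only numpy, scipy, OpenCV 4.12 (cv2) and the standard library are available. Lean on these libraries where they do the work, as an engineer would, in place of code of your own. Each camera call takes 0.05 s, during which the arm holds its last target. There are 200 camera calls.

TASK

Bring the amber vial on the indexing turntable to the green pointer by pumping the turntable's lever by its red grip: full strokes, stop to stop, each one advancing the table by one pocket. Leave the lever back at its starting stop and let go. Do not touch the table's dial or the vial.

Things in the scene. Friction and masses are not known exactly. Their poses are not given: they have to be found in the camera images.
- indexer: White round base, 256 mm across, 12 mm thick, of a hand-worked turntable, fixed to the worktop, turned by up to 17 degrees. Origin on the worktop on the turning axis, z up. The green pointer is a 71 mm tall post on the rim towards the base's -x. The pocket at the pointer has its centre at (-76, 0) mm in the base's frame: the vial must stop there, 27 mm inside the post's tip.
- lever_grip (a point): Mid-height (z 65 mm) of the lever's upright red grip, a round post 19 mm across, straight from z 50 to 82 mm, top at 91. The lever swings level about the base's origin, grip at radius 155 mm. In the base's frame the grip starts at its stop (-53, -146) mm; the far stop, 42.5 degrees counter-clockwise seen from above, is (+59, -143). It stays where it is left; a push of 1 to 6 N moves it.
- vial: Open amber vial of tablets, 36 mm across, 84 mm tall, loose and upright in a pocket of the dial; origin at the centre of its underside, 31 mm above the worktop. It starts 2, 3 or 4 pockets before the pointer, at 108, 72 or 36 degrees counter-clockwise from the base's +x (the pointer is at 180). Two paper dose cups, 28 mm tall, stand in the other two of these pockets.
- dial: Blue dial, 202 mm across, on a dark steel ratchet; origin on the axis, 20 mm up. Ten white pockets, rims at z 55 mm, every 36 degrees on a 76 mm radius. A lever stroke to the far stop turns it counter-clockwise by one pocket (after up to 9 degrees of play); on the way back it stays, within 2 degrees, and within 4 degrees of the starting stop the next tooth is caught. Do not touch it.

How it is judged:
By the outcome, as a careful person would: the job done as asked, in the order asked, and still so for the second after the job is handed in, with the robot touching nothing.
It also fails if it takes over 48 s, if anything falls off the work surface, if the arm or the gripper's body presses on something with over 40 N, if the wrist force passes 120 N, or if a joint passes its speed limit or range.

## Working session

There is one attempt and no reset: what is moved stays moved. The work goes in short steps, Python scripts to look and compute and a tool call to move; the robot and the scene stay as the last step left them, time stands still between calls to the robot, and variables do not carry over. Pictures are saved under pics/ and viewed, about 8 in all and at most 12, crops included, and the job is handed in when it is done.

Besides the shell and the picture viewer there is one more tool, called after ">>>" as name(argument=value, ...) on one line, values as JSON. send_rows: Moves the arm, as the interface text tells. Its arguments: {"type":"object","properties":{"commands":{"type":"array","items":{"type":"object","properties":{"translation":{"type":"array","items":{"type":"number"}},"twist":{"type":"array","items":{"type":"number"}}}}},"grip":{"type":"number"}},"required":["commands"]}

```bash
mkdir -p pics; cat > h.py <<'E'
import numpy as np, cv2
from workcell import ctrl
def snap(n,f):
    d=ctrl.get_image(n); cv2.imwrite('pics/'+f,d['img'][:,:,::-1]); np.savez('pics/'+f+'.npz',K=d['intrinsics'],T=d['cam_to_world']); return d
def ray(f,u,v,z):
    d=np.load('pics/'+f+'.npz'); r=d['T'][:3,:3]@np.linalg.inv(d['K'])@[u,v,1]; o=d['T'][:3,3]; return o+r*(z-o[2])/r[2]
def proj(f,p):
    d=np.load('pics/'+f+'.npz'); c=d['K']@(d['T'][:3,:3].T@(np.array(p)-d['T'][:3,3])); return c[:2]/c[2]
E
python3 - <<'E'
from h import *
snap('top','t0.png');snap('scene','s0.png')
print(ctrl.get_obs())
E
```

```text
{'t': 0.1, 'qpos': array([ 1.31501417e+00,  4.23769480e-01,  1.63057891e+00,  2.31206879e-05,
        1.08859180e+00, -1.89806830e-02]), 'qvel': array([ 3.68589590e-04, -2.19743204e-03, -8.77211216e-05, -1.38606012e-03,
        7.58018203e-04, -2.10168147e-03]), 'joint_torque': array([-3.51727167e-04, -5.45612848e+01, -2.74323034e+01,  6.45565870e-02,
        1.88218971e-02, -1.67398554e-05]), 'ee_pos': array([146.5220217 , 607.33720815, 403.98972425]), 'orientation': array([-3.71090873e-01, -3.11939171e+00,  2.09221796e-03]), 'ft_force': array([ 0.61995495, -0.63812425,  0.18243836]), 'moment': array([ 0.02048979,  0.04764812, -0.03613832]), 'width': 87.87667796597185}
```

View pics/t0.png

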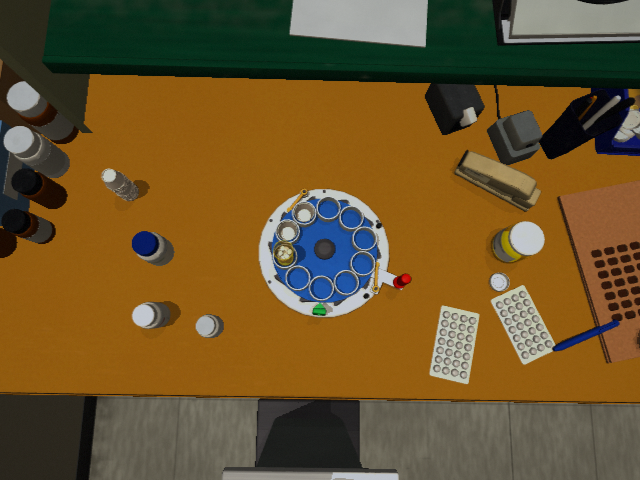

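View pics/s0.png

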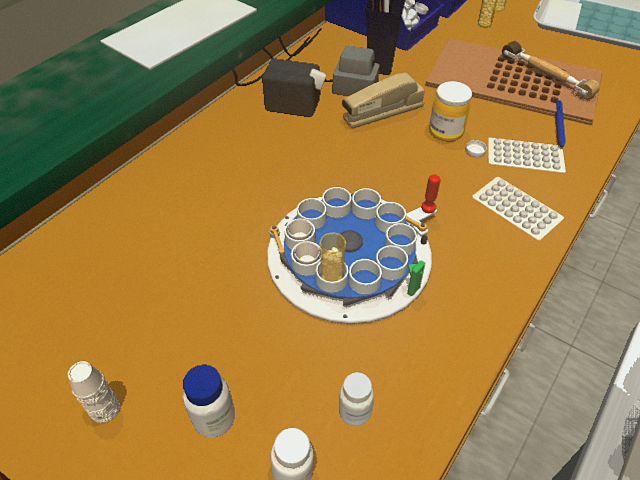

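The top view shows the base ring centred near (324,253), the pointer at (319,309) and the red grip at (402,281). The vial, at (285,254), is two pockets before the pointer, with the cups behind it, so it needs 2 strokes.

```bash
python3 - <<'E'
from h import *
im=cv2.imread('pics/t0.png').astype(int)
d=np.load('pics/t0.png.npz');print(d['T'].round(3))
b,g,r=im[...,0],im[...,1],im[...,2]
# outer boundary of base: fit by white pixels hull
w=((b>120)&(g>120)&(r>120)).astype(np.uint8); w[:, :250]=0;w[:,392:]=0;w[:180]=0;w[325:]=0
pts=np.argwhere(w)[:,::-1]; h=cv2.convexHull(pts.astype(np.int32))[:,0]
P=np.array([ray('t0.png',u,v,12)[:2] for u,v in h])
from scipy.optimize import least_squares
s=least_squares(lambda c:np.hypot(*(P-c[:2]).T)-128,[*P.mean(0)],loss='soft_l1',f_scale=1);print('centre',s.x, s.fun.round(1))
red=(r>120)&(g<50)&(b<50); red[:, :380]=0;red[:,430:]=0;red[:260]=0;red[310:]=0
q=np.argwhere(red)[:,::-1];print('red',q.mean(0),q.min(0),q.max(0))
gr=(g>90)&(r<80)&(b<110);gr[:300]=0;gr[:, :300]=0;gr[:,340:]=0;gr[325:]=0
q=np.argwhere(gr)[:,::-1];print('green',q.mean(0))
im=cv2.imread('pics/s0.png').astype(int);b,g,r=im[...,0],im[...,1],im[...,2]
red2=(r>120)&(g<50)&(b<50);red2[:160]=0;red2[230:]=0;red2[:, :410]=0;red2[:,450:]=0
q2=np.argwhere(red2)[:,::-1];print('red s',q2.mean(0),q2.min(0),q2.max(0))
# fit yaw
def grip(c,y,p):
    R=np.array([[np.cos(y),-np.sin(y)],[np.sin(y),np.cos(y)]]);return c+R@np.array(p)
c=s.x
for yd in range(-18,19,3):
    G=grip(c,np.radians(yd),(-53,-146));print(yd,G.round(),proj('t0.png',[*G,88]).round(1),proj('s0.png',[*G,65]).round(1),proj('t0.png',[*grip(c,np.radians(yd),(-105,0)),70]).round(1))
E
```

```text
[[ 1.70000e-02 -9.82000e-01  1.87000e-01  3.91739e+02]
 [-1.00000e+00 -2.10000e-02 -1.70000e-02  1.03570e+01]
 [ 2.00000e-02 -1.86000e-01 -9.82000e-01  9.03415e+02]
 [ 0.00000e+00  0.00000e+00  0.00000e+00  1.00000e+00]]
centre [549.38255621 -20.5585728 ] [15.  -3.7 -3.5 -3.4 -3.3 -2.7 -2.7 -2.4 -2.  -1.9 -1.7 -1.7 -1.  -1.2
 -0.7 -0.2  0.3  0.   0.  -0.3 -0.2 -0.2  0.4 -0.8 -0.8 -0.1 -0.7 -1.2
 -1.  -1.6 -1.4 -1.7 -1.4 -1.9 -2.2 -2.4 -2.2 -3.2 -2.8  7.4]
red [402.51376147 279.97247706] [394 274] [410 287]
green [319.16504854 309.16504854]
red s [431.46857143 193.22857143] [422 175] [439 212]
-18 [ 454. -143.] [395.3 299.5] [448.4 204.7] [306.6 301. ]
-15 [ 460. -148.] [398.1 295.8] [446.1 201.1] [309.5 302. ]
-12 [ 467. -152.] [400.5 292. ] [443.5 197.6] [312.5 302.8]
-9 [ 474. -156.] [402.8 288. ] [440.7 194.2] [315.5 303.4]
-6 [ 481. -160.] [404.9 283.9] [437.7 190.9] [318.6 303.8]
-3 [ 489. -164.] [406.7 279.8] [434.5 187.7] [321.7 304.1]
0 [ 496. -167.] [408.3 275.5] [431.1 184.7] [324.8 304.3]
3 [ 504. -169.] [409.7 271.2] [427.6 181.8] [327.9 304.3]
6 [ 512. -171.] [410.8 266.9] [423.9 179.1] [331.  304.1]
9 [ 520. -173.] [411.7 262.4] [420.  176.5] [334.  303.7]
12 [ 528. -174.] [412.3 258. ] [416. 174.] [337.1 303.2]
15 [ 536. -175.] [412.8 253.5] [411.9 171.7] [340.1 302.5]
18 [ 544. -176.] [412.9 249. ] [407.7 169.6] [343.  301.7]
```

```bash
python3 -c "
import cv2
a=cv2.imread('pics/t0.png')[180:330,250:430];cv2.imwrite('pics/c.png',cv2.resize(a,None,fx=4,fy=4,interpolation=2))"
```

```text
(no output)
```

View pics/c.png

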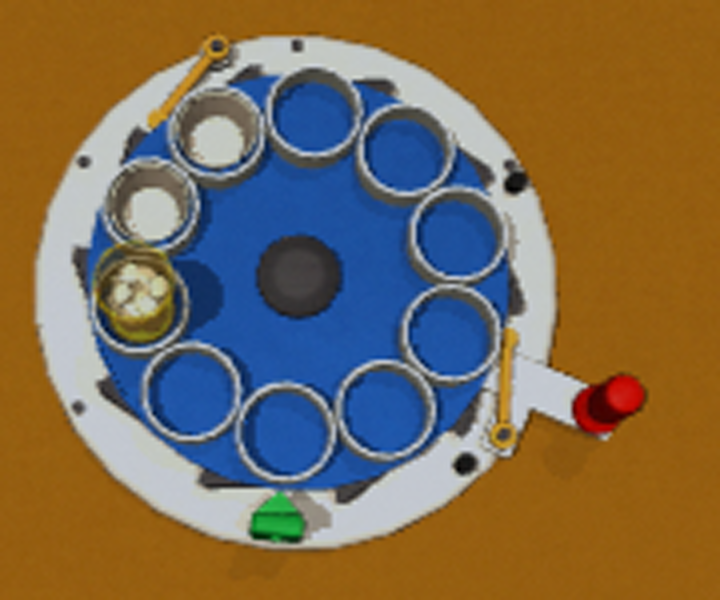

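The crop confirms this: the vial is at crop (140,295), the pointer pocket at (286,432) and the grip at (612,400). Next I'll fit the pose to the pocket rims and the grip.

```bash
python3 - <<'E'
from h import *
from scipy.optimize import least_squares
k={180:(286,432),216:(386,410),252:(452,333),288:(459,236),324:(406,152),0:(315,117),144:(192,392)}
def R(y): return np.array([[np.cos(y),-np.sin(y)],[np.sin(y),np.cos(y)]])
gt=np.array([402.5,280]);gs=np.array([431,193.5])
P=np.array([ray('t0.png',250+(u+.5)/4-.5,180+(v+.5)/4-.5,55)[:2] for u,v in k.values()])
a=np.radians(list(k)); M=76*np.c_[np.cos(a),np.sin(a)]
s=least_squares(lambda x:(x[:2]+M@R(x[2]).T-P).ravel(),[549,-20,0]);c=s.x[:2];print('pockets',c,np.degrees(s.x[2]),s.fun.round(1))
e=[(36,300),(556,300),(297,35),(297,549),(113,117),(113,483)]
for u,v in e[:4]: print(ray('t0.png',250+u/4,180+v/4,12).round(1))
g=least_squares(lambda x:np.r_[proj('t0.png',x)-gt,proj('s0.png',x)-gs],[485,-165,70]);print('grip',g.x,g.fun)
d=g.x[:2]-c;print(np.hypot(*d),np.degrees(np.arctan2(d[1],d[0])-np.arctan2(-146,-53)))
y=s.x[2]
for p in [(-53,-146),(59,-143),(-105,0)]:print(p,c+R(y)@p)
E
```

```text
pockets [550.17598452 -19.51425636] -4.163502747986162 [-1.   0.  -0.6 -0.1 -0.9 -0.1  0.3 -0.2  0.6 -0.3  2.3  0.3 -0.7  0.4]
[540.3 105.7  12. ]
[ 545.5 -146.2   12. ]
[676.6 -18.4  12. ]
[423.7 -22.   12. ]
grip [ 492.73989305 -164.00900876   49.64486588] [ 0.01383168  0.04662014 -0.04029164 -0.01130234]
155.4916013055745 -1.7260340839290613
(-53, -146) [ 486.71583259 -161.28099828]
(59, -143) [ 598.63806515 -166.42043983]
(-105, 0) [445.45308715 -11.8909523 ]
```

>>> send_rows(commands=[{"translation": [0.03, -0.04, 0], "twist": [0, 0, -0.02]}, {"translation": [0.08, -0.11, 0], "twist": [0, 0, -0.04]}, {"translation": [0.15, -0.2, 0], "twist": [0, 0, -0.07]}, {"translation": [0.23, -0.31, 0], "twist": [0, 0, -0.11]}, {"translation": [0.31, -0.42, 0], "twist": [0, 0, -0.15]}, {"translation": [0.39, -0.53, 0], "twist": [0, 0, -0.19]}, {"translation": [0.47, -0.64, 0], "twist": [0, 0, -0.23]}, {"translation": [0.55, -0.75, 0], "twist": [0, 0, -0.27]}, {"translation": [0.63, -0.86, 0], "twist": [0, 0, -0.31]}, {"translation": [0.7, -0.96, 0], "twist": [0, 0, -0.34]}], grip=-1)

```text
t: 1.1
ee_pos: [217.3, 510.6, 404.7]
orientation: [0.637, 3.076, 0.0]
ft_force: [0.4, 0.1, -0.5]
width: 88.0
```

>>> send_rows(commands=[{"translation": [0.07, -0.1, 0], "twist": [0, 0, -0.034]}, {"translation": [0.14, -0.2, 0], "twist": [0, 0, -0.068]}, {"translation": [0.21, -0.3, 0], "twist": [0, 0, -0.102]}, {"translation": [0.28, -0.4, 0], "twist": [0, 0, -0.136]}, {"translation": [0.35, -0.5, 0], "twist": [0, 0, -0.17]}, {"translation": [0.42, -0.6, 0], "twist": [0, 0, -0.204]}, {"translation": [0.49, -0.7, 0], "twist": [0, 0, -0.238]}, {"translation": [0.56, -0.8, 0], "twist": [0, 0, -0.272]}, {"translation": [0.63, -0.9, 0], "twist": [0, 0, -0.306]}, {"translation": [0.7, -1.0, 0], "twist": [0, 0, -0.34]}])

```text
t: 2.1
ee_pos: [287.2, 410.7, 404.7]
orientation: [0.896, 3.011, 0.0]
ft_force: [-0.3, 0.0, 0.2]
width: 87.8
```

>>> send_rows(commands=[{"translation": [0.06, -0.1, 0], "twist": [0, 0, -0.034]}, {"translation": [0.12, -0.2, 0], "twist": [0, 0, -0.068]}, {"translation": [0.18, -0.3, 0], "twist": [0, 0, -0.102]}, {"translation": [0.24, -0.4, 0], "twist": [0, 0, -0.136]}, {"translation": [0.3, -0.5, 0], "twist": [0, 0, -0.17]}, {"translation": [0.36, -0.6, 0], "twist": [0, 0, -0.204]}, {"translation": [0.42, -0.7, 0], "twist": [0, 0, -0.238]}, {"translation": [0.48, -0.8, 0], "twist": [0, 0, -0.272]}, {"translation": [0.54, -0.9, 0], "twist": [0, 0, -0.306]}, {"translation": [0.6, -1.0, 0], "twist": [0, 0, -0.34]}])

```text
t: 3.1
ee_pos: [347.1, 310.7, 404.7]
orientation: [-1.148, -2.924, -0.0]
ft_force: [-0.3, -0.2, -0.6]
width: 87.8
```

>>> send_rows(commands=[{"translation": [0.05, -0.1, 0], "twist": [0, 0, -0.034]}, {"translation": [0.1, -0.2, 0], "twist": [0, 0, -0.068]}, {"translation": [0.15, -0.3, 0], "twist": [0, 0, -0.102]}, {"translation": [0.2, -0.4, 0], "twist": [0, 0, -0.136]}, {"translation": [0.25, -0.5, 0], "twist": [0, 0, -0.17]}, {"translation": [0.3, -0.6, 0], "twist": [0, 0, -0.204]}, {"translation": [0.35, -0.7, 0], "twist": [0, 0, -0.238]}, {"translation": [0.4, -0.8, 0], "twist": [0, 0, -0.272]}, {"translation": [0.45, -0.9, 0], "twist": [0, 0, -0.306]}, {"translation": [0.5, -1.0, 0], "twist": [0, 0, -0.34]}])

```text
t: 4.1
ee_pos: [397.0, 210.7, 404.7]
orientation: [1.392, 2.816, 0.0]
ft_force: [-0.4, 0.0, -1.5]
width: 87.9
```

>>> send_rows(commands=[{"translation": [0.04, -0.1, 0], "twist": [0, 0, -0.034]}, {"translation": [0.08, -0.2, 0], "twist": [0, 0, -0.068]}, {"translation": [0.12, -0.3, 0], "twist": [0, 0, -0.102]}, {"translation": [0.16, -0.4, 0], "twist": [0, 0, -0.136]}, {"translation": [0.2, -0.5, 0], "twist": [0, 0, -0.17]}, {"translation": [0.24, -0.6, 0], "twist": [0, 0, -0.204]}, {"translation": [0.28, -0.7, 0], "twist": [0, 0, -0.238]}, {"translation": [0.32, -0.8, 0], "twist": [0, 0, -0.272]}, {"translation": [0.36, -0.9, 0], "twist": [0, 0, -0.306]}, {"translation": [0.4, -1.0, 0], "twist": [0, 0, -0.34]}])

```text
t: 5.1
ee_pos: [436.9, 110.7, 404.7]
orientation: [-1.626, -2.688, 0.0]
ft_force: [0.2, -0.1, -0.2]
width: 87.8
```

>>> send_rows(commands=[{"translation": [0.04, -0.1, 0], "twist": [0, 0, -0.034]}, {"translation": [0.08, -0.2, 0], "twist": [0, 0, -0.068]}, {"translation": [0.12, -0.3, 0], "twist": [0, 0, -0.102]}, {"translation": [0.16, -0.4, 0], "twist": [0, 0, -0.136]}, {"translation": [0.2, -0.5, 0], "twist": [0, 0, -0.17]}, {"translation": [0.24, -0.6, 0], "twist": [0, 0, -0.204]}, {"translation": [0.28, -0.7, 0], "twist": [0, 0, -0.238]}, {"translation": [0.32, -0.8, 0], "twist": [0, 0, -0.272]}, {"translation": [0.36, -0.9, 0], "twist": [0, 0, -0.306]}, {"translation": [0.4, -1.0, 0], "twist": [0, 0, -0.34]}])

```text
t: 6.1
ee_pos: [476.9, 10.7, 404.7]
orientation: [1.849, 2.54, 0.0]
ft_force: [-0.2, 0.1, -0.4]
width: 87.9
```

>>> send_rows(commands=[{"translation": [0.01, -0.1, 0], "twist": [0, 0, -0.034]}, {"translation": [0.02, -0.2, 0], "twist": [0, 0, -0.068]}, {"translation": [0.03, -0.3, 0], "twist": [0, 0, -0.102]}, {"translation": [0.04, -0.4, 0], "twist": [0, 0, -0.136]}, {"translation": [0.05, -0.5, 0], "twist": [0, 0, -0.17]}, {"translation": [0.06, -0.6, 0], "twist": [0, 0, -0.204]}, {"translation": [0.07, -0.7, 0], "twist": [0, 0, -0.238]}, {"translation": [0.08, -0.8, 0], "twist": [0, 0, -0.272]}, {"translation": [0.09, -0.9, 0], "twist": [0, 0, -0.306]}, {"translation": [0.1, -1.0, 0], "twist": [0, 0, -0.34]}])

```text
t: 7.1
ee_pos: [486.6, -89.3, 404.7]
orientation: [-2.058, -2.374, 0.0]
ft_force: [-1.0, -0.4, 0.4]
width: 87.8
```

>>> send_rows(commands=[{"translation": [0, -0.09, 0], "twist": [0, 0, -0.05]}, {"translation": [0, -0.18, 0], "twist": [0, 0, -0.1]}, {"translation": [0, -0.27, 0], "twist": [0, 0, -0.15]}, {"translation": [0, -0.36, -0.05], "twist": [0, 0, -0.2]}, {"translation": [0, -0.45, -0.12], "twist": [0, 0, -0.25]}, {"translation": [0, -0.54, -0.2], "twist": [0, 0, -0.28]}, {"translation": [0, -0.62, -0.28], "twist": [0, 0, -0.31]}, {"translation": [0, -0.68, -0.35], "twist": [0, 0, -0.33]}, {"translation": [0, -0.72, -0.4], "twist": [0, 0, -0.34]}, {"translation": [0, -0.73, -0.4], "twist": [0, 0, -0.34]}])

```text
t: 8.1
ee_pos: [486.4, -161.8, 363.7]
orientation: [-2.25, -2.191, 0.001]
ft_force: [0.2, 0.8, 0.2]
width: 87.8
```

```bash
python3 - <<'E'
from h import *
snap('wrist','w1.png')
o=ctrl.get_obs();print(o['t'],o['ee_pos'],o['orientation'],o['qpos'].round(2))
E
```

```text
8.15 [ 486.50761873 -161.68377633  364.20252717] [-2.24975335e+00 -2.19147342e+00  6.31782096e-04] [-0.34  0.31  1.91  0.    0.92 -0.32]
```

View pics/w1.png

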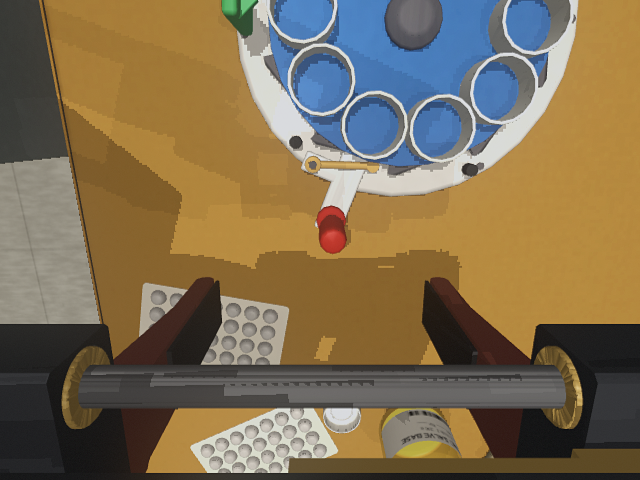

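The wrist view shows the grip's top at about (333,241) and its lower end at (330,216). The hub is at (414,18), and the jaws straddle the grip in the jaw direction.

```bash
python3 - <<'E'
from h import *
from scipy.optimize import least_squares
im=cv2.imread('pics/w1.png').astype(int);b,g,r=im[...,0],im[...,1],im[...,2]
m=(r>90)&(g<70)&(b<70)&(r>2*g);m[:195]=0;m[262:]=0;m[:, :305]=0;m[:,360:]=0
q=np.argwhere(m)[:,::-1];print(q.mean(0),q.min(0),q.max(0))
# silhouette fit: project cylinder edge points
def box(x,y):
    P=np.array([proj('w1.png',[x+9.5*np.cos(a),y+9.5*np.sin(a),z]) for a in np.linspace(0,6.28,40) for z in (50,65,82)]+[proj('w1.png',[x,y,91])])
    return np.r_[P.min(0),P.max(0)]
t=np.r_[q.min(0),q.max(0)]
s=least_squares(lambda x:box(*x)-t,[486,-162],diff_step=1e-3,loss='soft_l1');print('grip',s.x,s.fun,box(486.5,-161.7))
print('top',ray('w1.png',333,241,88), ray('w1.png',331,216,52))
E
```

```text
[331.48450704 228.70234742] [317 206] [346 253]
grip [ 492.28532251 -159.52870047] [ 0.32103942  7.25768356 -0.320944   -2.6142244 ] [308.79304078 216.32862741 337.08814672 253.66218903]
top [ 493.11912013 -160.79621673   88.        ] [ 492.74451815 -151.70264537   52.        ]
```

>>> send_rows(commands=[{"translation": [0.01, 0, -0.04], "twist": [0, 0, 0]}, {"translation": [0.03, -0.01, -0.12], "twist": [0, 0, 0]}, {"translation": [0.05, -0.01, -0.24], "twist": [0, 0, 0]}, {"translation": [0.055, -0.015, -0.36], "twist": [0, 0, 0]}, {"translation": [0.055, -0.015, -0.48], "twist": [0, 0, 0]}, {"translation": [0.055, -0.015, -0.6], "twist": [0, 0, 0]}, {"translation": [0.055, -0.015, -0.72], "twist": [0, 0, 0]}, {"translation": [0.055, -0.015, -0.84], "twist": [0, 0, 0]}, {"translation": [0.055, -0.015, -0.93], "twist": [0, 0, 0]}, {"translation": [0.055, -0.015, -1.0], "twist": [0, 0, 0]}])

```text
t: 9.15
ee_pos: [492.0, -162.9, 263.7]
orientation: [-2.25, -2.192, 0.0]
ft_force: [-0.0, 0.6, -0.0]
width: 87.9
```

>>> send_rows(commands=[{"translation": [0, 0, -0.06], "twist": [0, 0, 0]}, {"translation": [0, 0, -0.12], "twist": [0, 0, 0]}, {"translation": [0, 0, -0.18], "twist": [0, 0, 0]}, {"translation": [0, 0, -0.23], "twist": [0, 0, 0]}, {"translation": [0, 0, -0.27], "twist": [0, 0, 0]}, {"translation": [0, 0, -0.3], "twist": [0, 0, 0]}, {"translation": [0, 0, -0.3], "twist": [0, 0, 0]}, {"translation": [0, 0, -0.3], "twist": [0, 0, 0]}, {"translation": [0, 0, -0.3], "twist": [0, 0, 0]}, {"translation": [0, 0, -0.3], "twist": [0, 0, 0]}])

```text
t: 10.15
ee_pos: [492.2, -163.0, 234.9]
orientation: [2.25, 2.192, 0.0]
ft_force: [0.7, 0.5, 0.1]
width: 87.9
```

>>> send_rows(commands=[{"translation": [0, 0, 0], "twist": [0, 0, 0]}, {"translation": [0, 0, 0], "twist": [0, 0, 0]}, {"translation": [0, 0, 0], "twist": [0, 0, 0]}, {"translation": [0, 0, 0], "twist": [0, 0, 0]}, {"translation": [0, 0, 0], "twist": [0, 0, 0]}, {"translation": [0, 0, 0], "twist": [0, 0, 0]}, {"translation": [0, 0, 0], "twist": [0, 0, 0]}, {"translation": [0, 0, 0], "twist": [0, 0, 0]}, {"translation": [0, 0, 0], "twist": [0, 0, 0]}, {"translation": [0, 0, 0], "twist": [0, 0, 0]}], grip=1)

```text
t: 11.15
ee_pos: [492.2, -162.9, 234.7]
orientation: [2.25, 2.192, 0.0]
ft_force: [0.3, 0.4, -0.1]
width: 18.3
```

```bash
python3 - <<'E'
from h import *
snap('wrist','w2.png')
o=ctrl.get_obs();print(o['t'],o['ee_pos'],o['ft_force'],o['moment'],o['width'])
E
```

```text
11.2 [ 492.15854186 -162.9302172   234.7104123 ] [0.63553002 0.4749818  0.78363128] [-0.053924    0.01114426  0.00670846] 18.573398573747408
```

View pics/w2.png

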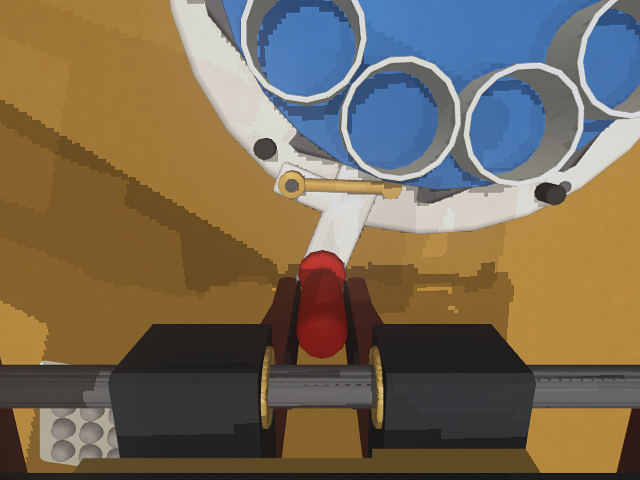

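The grip is held, with an opening of 18.5 mm. Starting the first stroke along the arc.

>>> send_rows(commands=[{"translation": [0.04, -0.015, 0], "twist": [0, 0, 0]}, {"translation": [0.11, -0.04, 0], "twist": [0, 0, 0]}, {"translation": [0.2, -0.065, 0], "twist": [0, 0, 0]}, {"translation": [0.29, -0.085, 0], "twist": [0, 0, 0]}, {"translation": [0.38, -0.1, 0], "twist": [0, 0, 0]}, {"translation": [0.47, -0.109, 0], "twist": [0, 0, 0]}, {"translation": [0.56, -0.113, 0], "twist": [0, 0, 0]}, {"translation": [0.65, -0.112, 0], "twist": [0, 0, 0]}, {"translation": [0.74, -0.105, 0], "twist": [0, 0, 0]}, {"translation": [0.83, -0.093, 0], "twist": [0, 0, 0]}])

```text
t: 12.2
ee_pos: [575.7, -172.2, 234.7]
orientation: [-2.25, -2.192, 0.0]
ft_force: [-3.4, -1.4, 5.7]
width: 18.5
```

>>> send_rows(commands=[{"translation": [0.08, 0.015, 0], "twist": [0, 0, 0]}, {"translation": [0.15, 0.032, 0], "twist": [0, 0, 0]}, {"translation": [0.2, 0.046, 0], "twist": [0, 0, 0]}, {"translation": [0.24, 0.059, 0], "twist": [0, 0, 0]}, {"translation": [0.27, 0.069, 0], "twist": [0, 0, 0]}, {"translation": [0.285, 0.075, 0], "twist": [0, 0, 0]}, {"translation": [0.285, 0.075, 0], "twist": [0, 0, 0]}, {"translation": [0.285, 0.075, 0], "twist": [0, 0, 0]}, {"translation": [0.285, 0.075, 0], "twist": [0, 0, 0]}, {"translation": [0.285, 0.075, 0], "twist": [0, 0, 0]}])

```text
t: 13.2
ee_pos: [602.4, -165.4, 234.7]
orientation: [-2.248, -2.191, 0.005]
ft_force: [-11.4, -5.6, 10.7]
width: 18.1
```

```bash
python3 - <<'E'
from h import *
snap('wrist','w3.png')
o=ctrl.get_obs();print(o['t'],o['ee_pos'],o['ft_force'],o['moment'],o['width'])
E
```

```text
13.25 [ 602.40629172 -165.36899949  234.69678372] [-10.97793588  -5.56060136   9.84941435] [-0.89179775  1.80664857  0.27948672] 18.0784228331855
```

View pics/w3.png

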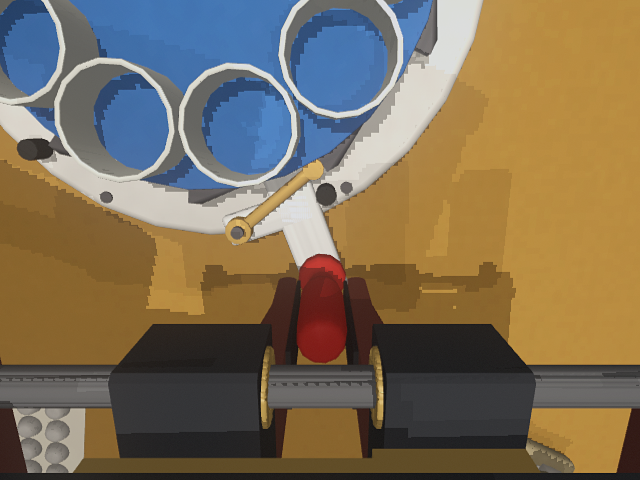

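The lever arm lies against the far stop pin at (326,195), and the force has risen to 12 N. I'll press slightly to confirm the stop, then return.

>>> send_rows(commands=[{"translation": [0.015, 0.005, 0], "twist": [0, 0, 0]}, {"translation": [0.015, 0.005, 0], "twist": [0, 0, 0]}, {"translation": [-0.05, -0.022, 0], "twist": [0, 0, 0]}, {"translation": [-0.14, -0.047, 0], "twist": [0, 0, 0]}, {"translation": [-0.23, -0.069, 0], "twist": [0, 0, 0]}, {"translation": [-0.32, -0.084, 0], "twist": [0, 0, 0]}, {"translation": [-0.41, -0.094, 0], "twist": [0, 0, 0]}, {"translation": [-0.5, -0.099, 0], "twist": [0, 0, 0]}, {"translation": [-0.59, -0.098, 0], "twist": [0, 0, 0]}, {"translation": [-0.68, -0.092, 0], "twist": [0, 0, 0]}])

```text
t: 14.25
ee_pos: [535.1, -174.8, 234.8]
orientation: [2.249, 2.191, 0.0]
ft_force: [2.6, -6.5, -2.7]
width: 18.1
```

>>> send_rows(commands=[{"translation": [-0.09, 0.011, 0], "twist": [0, 0, 0]}, {"translation": [-0.18, 0.028, 0], "twist": [0, 0, 0]}, {"translation": [-0.26, 0.047, 0], "twist": [0, 0, 0]}, {"translation": [-0.33, 0.068, 0], "twist": [0, 0, 0]}, {"translation": [-0.38, 0.085, 0], "twist": [0, 0, 0]}, {"translation": [-0.42, 0.1, 0], "twist": [0, 0, 0]}, {"translation": [-0.445, 0.11, 0], "twist": [0, 0, 0]}, {"translation": [-0.455, 0.114, 0], "twist": [0, 0, 0]}, {"translation": [-0.455, 0.114, 0], "twist": [0, 0, 0]}, {"translation": [-0.455, 0.114, 0], "twist": [0, 0, 0]}])

```text
t: 15.25
ee_pos: [490.2, -162.5, 234.7]
orientation: [-2.25, -2.192, 0.0]
ft_force: [2.7, 0.6, -1.3]
width: 18.4
```

```bash
python3 - <<'E'
from h import *
d=snap('scene','s1.png')
d=snap('top','t1.png')
cv2.imwrite('pics/c2.png',np.hstack([cv2.resize(cv2.imread('pics/s1.png')[150:330,250:450],(400,360)),cv2.resize(cv2.imread('pics/t1.png')[180:330,250:430],(400,360))]))
o=ctrl.get_obs();print(o['t'],o['ee_pos'],o['ft_force'],o['moment'],o['width'])
E
```

```text
15.35 [ 490.18349782 -162.50093471  234.66609613] [ 2.58864446  0.43487903 -1.19347021] [ 0.02865647 -0.36722734 -0.35482522] 18.39720285911787
```

View pics/c2.png

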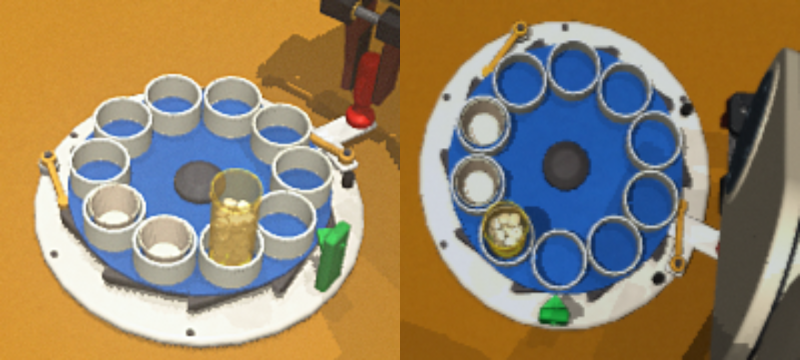

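The dial has advanced one pocket, and the vial is now one pocket before the pointer. The force is only 2.6 N, so I'll ease back until the starting stop is felt.

>>> send_rows(commands=[{"translation": [-0.01, 0.004, 0], "twist": [0, 0, 0]}, {"translation": [-0.02, 0.008, 0], "twist": [0, 0, 0]}, {"translation": [-0.025, 0.01, 0], "twist": [0, 0, 0]}, {"translation": [-0.025, 0.01, 0], "twist": [0, 0, 0]}, {"translation": [-0.025, 0.01, 0], "twist": [0, 0, 0]}, {"translation": [-0.025, 0.01, 0], "twist": [0, 0, 0]}, {"translation": [-0.025, 0.01, 0], "twist": [0, 0, 0]}, {"translation": [-0.025, 0.01, 0], "twist": [0, 0, 0]}, {"translation": [-0.025, 0.01, 0], "twist": [0, 0, 0]}, {"translation": [-0.025, 0.01, 0], "twist": [0, 0, 0]}])

```text
t: 16.35
ee_pos: [488.7, -161.9, 234.7]
orientation: [2.248, 2.19, 0.002]
ft_force: [7.6, -1.9, -7.7]
width: 18.4
```

The starting stop is reached at x≈488.7, where the force rises to 8 N. Second stroke.

>>> send_rows(commands=[{"translation": [0.05, -0.021, 0], "twist": [0, 0, 0]}, {"translation": [0.12, -0.047, 0], "twist": [0, 0, 0]}, {"translation": [0.21, -0.075, 0], "twist": [0, 0, 0]}, {"translation": [0.3, -0.097, 0], "twist": [0, 0, 0]}, {"translation": [0.39, -0.114, 0], "twist": [0, 0, 0]}, {"translation": [0.48, -0.125, 0], "twist": [0, 0, 0]}, {"translation": [0.57, -0.131, 0], "twist": [0, 0, 0]}, {"translation": [0.66, -0.132, 0], "twist": [0, 0, 0]}, {"translation": [0.75, -0.127, 0], "twist": [0, 0, 0]}, {"translation": [0.84, -0.117, 0], "twist": [0, 0, 0]}])

```text
t: 17.35
ee_pos: [571.9, -173.4, 234.7]
orientation: [-2.249, -2.192, 0.002]
ft_force: [-4.0, -0.9, 5.6]
width: 18.6
```

>>> send_rows(commands=[{"translation": [0.08, 0.013, 0], "twist": [0, 0, 0]}, {"translation": [0.16, 0.031, 0], "twist": [0, 0, 0]}, {"translation": [0.22, 0.047, 0], "twist": [0, 0, 0]}, {"translation": [0.27, 0.062, 0], "twist": [0, 0, 0]}, {"translation": [0.305, 0.074, 0], "twist": [0, 0, 0]}, {"translation": [0.33, 0.081, 0], "twist": [0, 0, 0]}, {"translation": [0.33, 0.081, 0], "twist": [0, 0, 0]}, {"translation": [0.33, 0.081, 0], "twist": [0, 0, 0]}, {"translation": [0.33, 0.081, 0], "twist": [0, 0, 0]}, {"translation": [0.33, 0.081, 0], "twist": [0, 0, 0]}])

```text
t: 18.35
ee_pos: [602.8, -165.5, 234.6]
orientation: [-2.246, -2.19, 0.007]
ft_force: [-14.1, -6.1, 12.8]
width: 18.4
```

>>> send_rows(commands=[{"translation": [-0.05, -0.017, 0], "twist": [0, 0, 0]}, {"translation": [-0.13, -0.042, 0], "twist": [0, 0, 0]}, {"translation": [-0.22, -0.064, 0], "twist": [0, 0, 0]}, {"translation": [-0.31, -0.08, 0], "twist": [0, 0, 0]}, {"translation": [-0.4, -0.091, 0], "twist": [0, 0, 0]}, {"translation": [-0.49, -0.097, 0], "twist": [0, 0, 0]}, {"translation": [-0.58, -0.098, 0], "twist": [0, 0, 0]}, {"translation": [-0.67, -0.093, 0], "twist": [0, 0, 0]}, {"translation": [-0.76, -0.083, 0], "twist": [0, 0, 0]}, {"translation": [-0.85, -0.068, 0], "twist": [0, 0, 0]}])

```text
t: 19.35
ee_pos: [518.9, -172.9, 234.7]
orientation: [2.249, 2.191, -0.001]
ft_force: [2.5, -5.5, -3.5]
width: 18.2
```

>>> send_rows(commands=[{"translation": [-0.08, 0.019, 0], "twist": [0, 0, 0]}, {"translation": [-0.15, 0.038, 0], "twist": [0, 0, 0]}, {"translation": [-0.21, 0.058, 0], "twist": [0, 0, 0]}, {"translation": [-0.26, 0.077, 0], "twist": [0, 0, 0]}, {"translation": [-0.29, 0.089, 0], "twist": [0, 0, 0]}, {"translation": [-0.31, 0.097, 0], "twist": [0, 0, 0]}, {"translation": [-0.32, 0.101, 0], "twist": [0, 0, 0]}, {"translation": [-0.32, 0.101, 0], "twist": [0, 0, 0]}, {"translation": [-0.32, 0.101, 0], "twist": [0, 0, 0]}, {"translation": [-0.32, 0.101, 0], "twist": [0, 0, 0]}])

```text
t: 20.35
ee_pos: [488.7, -162.2, 234.7]
orientation: [2.247, 2.191, 0.002]
ft_force: [7.2, -3.7, -8.6]
width: 18.4
```

At the starting stop again (7 N). Releasing, then going straight up.

>>> send_rows(commands=[{"translation": [0, 0, 0], "twist": [0, 0, 0]}, {"translation": [0, 0, 0], "twist": [0, 0, 0]}, {"translation": [0, 0, 0], "twist": [0, 0, 0]}, {"translation": [0, 0, 0], "twist": [0, 0, 0]}, {"translation": [0, 0, 0], "twist": [0, 0, 0]}, {"translation": [0, 0, 0], "twist": [0, 0, 0]}, {"translation": [0, 0, 0], "twist": [0, 0, 0]}, {"translation": [0, 0, 0], "twist": [0, 0, 0]}, {"translation": [0, 0, 0], "twist": [0, 0, 0]}, {"translation": [0, 0, 0], "twist": [0, 0, 0]}], grip=-1)

```text
t: 21.35
ee_pos: [487.6, -161.8, 234.7]
orientation: [-2.25, -2.192, 0.0]
ft_force: [0.2, 0.1, -0.4]
width: 87.5
```

>>> send_rows(commands=[{"translation": [0, 0, 0.03], "twist": [0, 0, 0]}, {"translation": [0, 0, 0.1], "twist": [0, 0, 0]}, {"translation": [0, 0, 0.2], "twist": [0, 0, 0]}, {"translation": [0, 0, 0.32], "twist": [0, 0, 0]}, {"translation": [0, 0, 0.44], "twist": [0, 0, 0]}, {"translation": [0, 0, 0.56], "twist": [0, 0, 0]}, {"translation": [0, 0, 0.68], "twist": [0, 0, 0]}, {"translation": [0, 0, 0.8], "twist": [0, 0, 0]}, {"translation": [0, 0, 0.92], "twist": [0, 0, 0]}, {"translation": [0, 0, 1.0], "twist": [0, 0, 0]}])

```text
t: 22.35
ee_pos: [487.7, -161.9, 336.0]
orientation: [2.249, 2.192, 0.001]
ft_force: [-0.2, 0.2, -0.6]
width: 87.5
```

```bash
python3 - <<'E'
from h import *
snap('wrist','w4.png');snap('scene','s2.png');snap('top','t2.png')
cv2.imwrite('pics/c3.png',np.hstack([cv2.resize(cv2.imread('pics/s2.png')[150:330,250:450],(400,360)),cv2.resize(cv2.imread('pics/t2.png')[180:330,250:430],(400,360))]))
v=cv2.imread('pics/c3.png');w=cv2.resize(cv2.imread('pics/w4.png')[:400],(320,200));z=np.zeros((200,800,3),np.uint8);z[:,:320]=w;cv2.imwrite('pics/c3.png',np.vstack([v,z]))
o=ctrl.get_obs();print(o['t'],o['ee_pos'],o['ft_force'],o['width'])
E
```

```text
22.5 [ 487.66882835 -161.87830427  335.17033838] [-0.24336663 -0.80102972  0.08882889] 87.84927500520702
```

View pics/c3.png

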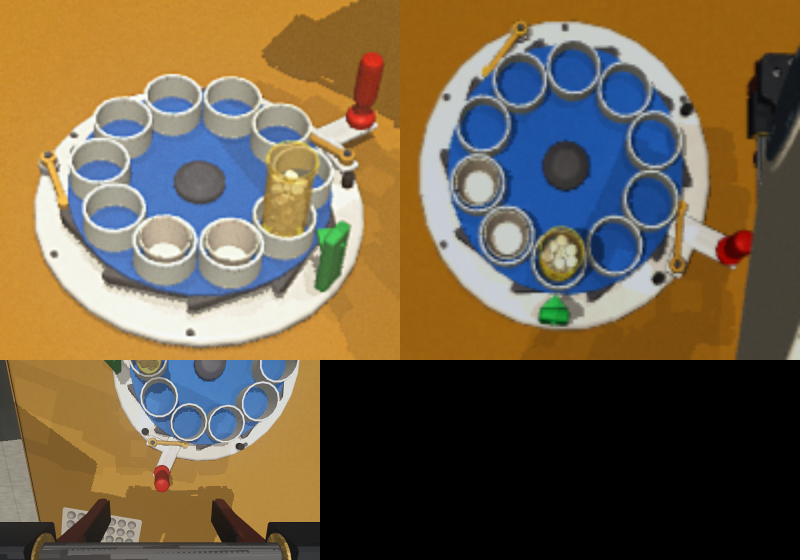

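The vial is in the pocket at the pointer, upright at (562,250) in the top crop. The lever is at its starting stop, and the gripper is open and clear above it.

```bash
python3 -c "
from workcell import ctrl
print(ctrl.close_job())"
```

```text
the job is handed in; nothing more can be done
None
```

The amber vial is now in the pocket at the green pointer, and the job is handed in; no verdict was reported. It started two pockets before the pointer, so I gripped the red lever grip and made two full strokes, returning to the starting stop after each. I then let go and raised the open gripper about 100 mm.

- **Stops:** I felt the far stop on both strokes (force along x up to 14 N) and the starting stop on both returns (7–8 N). On the first return I had to ease about 2.5 mm further before the starting stop showed.
- **Final pictures:** The vial stands upright in the pointer pocket, the lever is at its starting stop, and the dial and cups look undisturbed. The tool touches nothing; the last force readings were under 1 N.
- **Time:** 22.5 s of the 48 s allowed.
- **Disagreement:** My early estimates of the base's turn ranged from about -2 to -4 degrees, depending on the view. The felt stops settled where the strokes had to end.

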